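# Click the work lamp up to its striped setting

## Robot

A 7-joint arm with a two-finger parallel gripper is mounted at the origin on the work surface. World frame = base frame: x ahead of the robot, y to its left, z up, the work surface at z = 0. Lengths are in m, angles in rad, forces in N, time in s.
With the tool pointing down it reaches from about 0.4 to 0.9 m from the base axis. Payload 5.5 kg.
Tool frame: the origin (TCP) lies midway between the tips of the shut fingers; the grasp point (between the pads) lies 19 mm behind it; z points along the fingers, y is the line along which they close (so a half turn about z gives the same grasp; the last joint's range is limited). The gripper opens to 85 mm and grips with 20 to 120 N. Pads are 22 mm wide; open, the fingers measure 114 mm over their backs; the gripper's body (76 mm by 85 mm) begins 54 mm behind the grasp point. The pads swing forward as they close: fully open they stand 13 mm farther back than shut.
Start: joints at [1.537, 0.501, -0.427, 1.55, 0.221, 1.138, -0.21], TCP at [0.19, -0.622, 0.231] pointing down, gripper open.
Joint ranges: [-2.88, 2.88], [-0.31, 2.03], [-1.54, 1.56], [0.2, 2.42], [-1.41, 4.55], [0.19, 2.02], [-2.57, 2.57]. Speed limits (rad/s): [2.57, 2.57, 3.14, 3.14, 3.14, 3.14, 3.14].

## Interface

Orientations are given as a unit quaternion [w, x, y, z].
In Python, from bench import * gives the robot as it stands.
- The arm moves only by the tool move_arm, never from a script. Its argument "steps" is a list of rows, each a list of 7 numbers: the shift along the tool's x, y, z in m, then the turn, a rotation vector about the tool's x, y, z in rad, then the opening, from -1 (shut) to 1 (fully open), so that 0 is half open. In form: [[dx, dy, dz, ax, ay, az, fingers], ...]. A call has 1 to 12 rows; each row shifts and turns the commanded pose from where the row before left it, along the tool's axes as they then stand; what a row does not reach is not made up. A row lasts 1/8 s, in which the tool goes at most 62.5 mm and 10.7 degrees, less where a joint would pass 70% of its speed; a pose out of reach is approached as far as the arm can. A call is refused whole if a number of a shift passes 0.0625 or a number of a turn 0.188, either way. A call with a gripper value outside its range is refused whole. The fingers move at their own pace and stop on an object; "newtons" is the grip in N (left out, the last holds). Time passes only in rows, so rows that do not move let the fingers close. It gives the time, the measured TCP pose, the force, the opening and the grip force at its end, in the units of the state.
- read_state(): the state, without advancing time (a new reading comes with each control period).
- read_camera(name): name is "side" or "top"; returns a dict with "img" (420x560x3 uint8, red, green, blue), "camera_matrix" (3x3 intrinsics, pixels), "k1" (the pictures are not rectified: a ray, as slopes to the right and down, at radius r is drawn at 1 + k1 r^2 times it, then the intrinsics apply), "camera_from_world" (4x4, takes a point from world to camera coordinates). Camera axes: x right, y down, z forward; pixel columns grow to the right and rows downward; lengths in m; the calibration is good to about 2 mm. A picture is of the moment at which its call begins. There is no depth.
- close_job(): hands the job in; it is judged then, once.
The state is a dict: "t": time; "qpos": joint angles; "qvel": joint speeds; "tau": joint torques, N m; "eef_pos": TCP position; "tool_rot": TCP orientation; "force": force on the tool from outside, world axes, zero at the start; "wrist_torque": the same for the moment, N m; "width": finger opening in m; "finger_force": force on a finger pad.
Only numpy, scipy, OpenCV 4.12 (cv2) and the standard library are available. Lean on these libraries where they do the work, as an engineer would, in place of code of your own. Each camera call takes 0.05 s, during which the arm holds its last target. There are 200 camera calls.

## Task

The white work lamp is set too dim for pencil assembly. Lay a fingertip on top of the knurled thumbwheel in its base and, pressing gently, stroke the wheel away from you (towards the big dots) click by click until its orange stripe clicks into line with the index marks; do not run on past that setting. Then take the finger away, and leave the pencil parts, the brass box and the ramekin on the turntable as they are.

Things in the scene. Friction and masses are not known exactly. Their poses are not given: they have to be found in the camera images.
- lamp: White LED work lamp that does not shift. Base 120 mm (its x) by 250 mm (its y), top face 50 mm above the table; origin at the centre of its underside. Its x axis points away from the user: the way the wheel's top must be stroked to brighten. Five black dots on the panel, 32 mm to the +y side of the wheel, grow that same way. The thumbwheel is near the -y end, the post near the +y end.
- wheel_top (a point): Highest point of the knurled thumbwheel, midway across its width, 60 mm above the table when not pressed (fixed to the lamp: it does not turn or sink with the wheel). Two grey guards, 58 mm long in x and 8 mm wide, flank the wheel, their inner faces 11 mm from its mid-plane, their tops 4 mm below this point; a white index line on each marks the middle.
- wheel_axle (a point): Centre of the thumbwheel: an upright black ribbed disc of 28 mm radius, 20 mm wide, axle level along the lamp's y, its upper part out of the slot. The axle is sprung: pressed from above it gives way 2 mm, starting near 3 N and bottoming near 8 N (this point does not sink). From click to click is 18 mm of rim travel and takes a drag of about 2 N at the rim.
- wheel (a joint): Thumbwheel angle in rad, growing as its top moves along the lamp's +x (brighter). Seven spring-notched settings: 0, 0.628, 1.257, 1.885, 2.513, 3.142, 3.770; past halfway it snaps on into the next. At each setting a white tick on the rim stands between the index lines, at 1.885 the wider orange stripe. At the start it is one or two clicks short of the stripe.
- post_top (a point): Elbow of the lamp, 400 mm up: top of a slanted 14 mm post that rises from the panel at x +35, y +90 mm of the lamp's frame to x +100, y +105 mm. From here a light bar 36 mm wide and 14 mm thick runs 250 mm along the lamp's +y. Keep clear of both.
- trinket_box: Shut brass trinket box with a latch, 52 x 72 x 40 mm, standing on the turntable; origin at the centre of its underside. To be left alone.
- barrel: Teal pencil barrel, 84 mm long, 11 mm diameter, lying along its own x on the turntable; origin under its middle, on the turntable. To be left alone.
- front_end: Pencil front end: black rubber grip 36 mm long, 12 mm diameter, with the silver clutch tube (8 mm) standing 24 mm out of its +x end, lying along its own x on the turntable; origin under the middle of the grip. To be left alone.
- ramekin: White porcelain ramekin with a chipped rim, 76 mm diameter, 42 mm high, empty, on the turntable; origin at the centre of its underside. To be left alone.
- susan: Fixed foot of the wooden lazy susan; origin on the table under its centre. Its round top, 280 mm in diameter and 33 mm above the table, turns freely if pushed, and carries the four things above. To be left alone.

How it is judged:
On the way, in this order (a step that is already met when the one before it is completed fails the run):
1. a fingertip is laid on the thumbwheel, which is still short of the stripe (contact force between the fingers and lamp above 0.5 N and value of joint wheel below 1.571 rad and horizontal distance between the grasp point and wheel_top below 0.06 m), for 0.05 s.
2. the orange stripe clicks in at the index marks (value of joint wheel between 1.73496 and 2.03496 rad), for 0.1 s.
At the end, for the whole second after the job is handed in: The wheel rests in the notch of the orange stripe (1.885 rad, within 0.12 rad), and the brass box, barrel, front end and ramekin are all within 12 mm of where they stood (value of joint wheel between 1.76496 and 2.00496 rad and velocity of joint wheel between -0.1 and 0.1 rad/s and distance of each of trinket_box, barrel, front_end, ramekin from where it was at the start of the episode below 0.012 m); the robot touches nothing.
It fails at once if the wheel runs on past the striped setting towards the next notch (value of joint wheel above 2.28496 rad).
It fails at once if the lamp is pressed or struck hard (over 30 N) (contact force between any of the fingers, the arm and lamp above 30 N).
It fails at once if a thing on the turntable is lifted, carried or shifted by more than 15 mm (distance of any of trinket_box, barrel, front_end, ramekin from where it was at the start of the episode above 0.015 m).
It also fails if it takes over 48 s, if anything falls off the work surface, if the arm or the gripper's body presses on something with over 40 N, if the wrist force passes 120 N, or if a joint passes its speed limit or range.

## Working session

There is one attempt and no reset: what is moved stays moved. The work goes in short steps, Python scripts to look and compute and a tool call to move; the robot and the scene stay as the last step left them, time stands still between calls to the robot, and variables do not carry over. Pictures are saved under pics/ and viewed, at most 10 in all, crops included, and the job is handed in when it is done.

Besides the shell and the picture viewer there is one more tool, called after "Call:" by a JSON object that holds its "op" and its "data", one argument or row to a line. move_arm: Moves the arm, as the interface text tells. Its arguments: {"type":"object","properties":{"steps":{"type":"array"},"newtons":{"type":"number"}},"required":["steps"]}

```bash
mkdir -p pics; cat > h.py <<'E'
from bench import *
import numpy as np, cv2
def snap(n,f):
    c=read_camera(n); cv2.imwrite('pics/'+f,c['img'][:,:,::-1]); np.savez(f'{n}.npz',**c); return c
def ray(c,u,v):
    K=np.array(c['camera_matrix']);T=np.array(c['camera_from_world']);k=float(c['k1'])
    d=np.array([(u-K[0,2])/K[0,0],(v-K[1,2])/K[1,1]]);s=d.copy()
    for _ in range(30): s=d/(1+k*(s@s))
    R=T[:3,:3]; return -R.T@T[:3,3], R.T@np.array([s[0],s[1],1])
def atz(c,u,v,z):
    o,d=ray(c,u,v); return o+d*(z-o[2])/d[2]
def proj(c,p):
    K=np.array(c['camera_matrix']);T=np.array(c['camera_from_world']);k=float(c['k1'])
    q=T[:3,:3]@np.array(p)+T[:3,3]; s=q[:2]/q[2]; s=s*(1+k*(s@s)); return K[:2,:2]@s+K[:2,2]
E
python3 - <<'E'
from h import *
a=snap('top','t0.png');b=snap('side','s0.png')
for c in(a,b):print(ray(c,280,210))
s=read_state();print(s['t'],s['eef_pos'],s['tool_rot'],s['width'],s['force'])
E
```

```text
(array([ 0.40902248, -0.04950662,  1.46559592]), array([ 0.10464792,  0.01235902, -0.99443438]))
(array([ 0.47817368, -0.72674922,  0.7038454 ]), array([ 0.06038173,  0.82795858, -0.55758538]))
0.1 [ 0.18987454 -0.62100636  0.23037921] [-8.59317916e-04  9.89004496e-01  1.47882924e-01 -1.00953290e-04] 0.08544518101639079 [-0.770661   -0.93927209 -0.08986139]
```

View pics/t0.png

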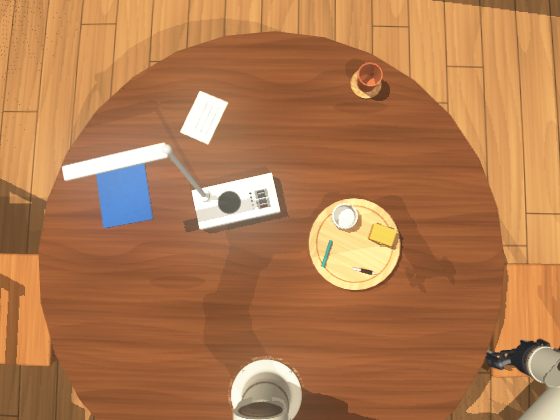

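View pics/s0.png

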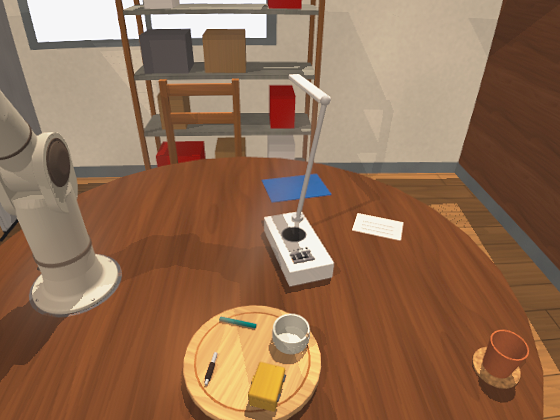

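The top view shows the lamp at about (236,202), its post at the left (+y) end and the wheel near (262,198). The turntable is at (355,244). I'll enlarge the lamp in both views.

```bash
python3 - <<'E'
import cv2,numpy as np
a=cv2.imread('pics/t0.png')[165:240,185:290];b=cv2.imread('pics/s0.png')[205:290,255:340]
A=cv2.resize(a,None,fx=7,fy=7,interpolation=2);B=cv2.resize(b,None,fx=7,fy=7,interpolation=2)
cv2.imwrite('pics/tc.png',A);cv2.imwrite('pics/sc.png',B)
E
```

```text
(no output)
```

View pics/tc.png

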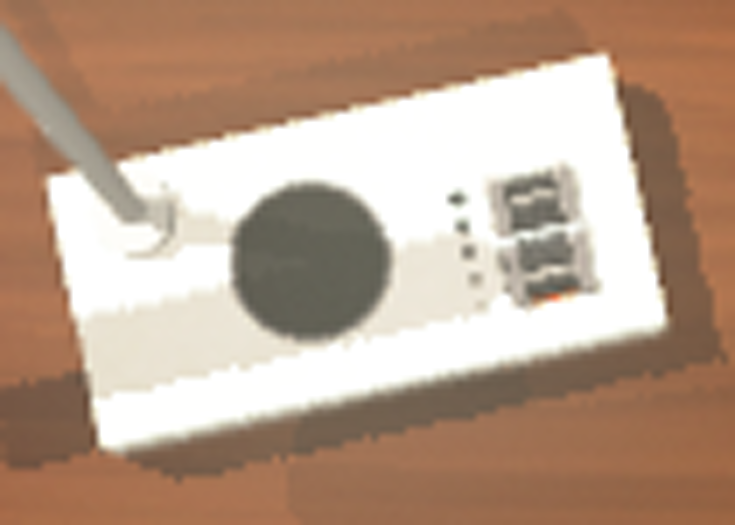

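View pics/sc.png

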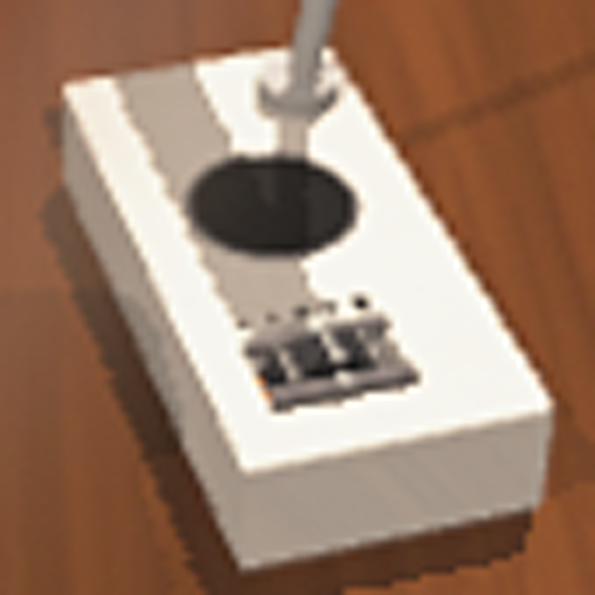

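The crops show the guards centred near (543,236) in the top crop. White ticks sit at the middle and one click to either side, and the orange stripe is at the near end (550,297), so it looks two clicks short. Next I'll work out positions.

```bash
python3 - <<'E'
from h import *
a=np.load('top.npz');b=np.load('side.npz')
t=lambda x,y,z:atz(a,185+(x+.5)/7-.5,165+(y+.5)/7-.5,z)
s=lambda x,y,z:atz(b,255+(x+.5)/7-.5,205+(y+.5)/7-.5,z)
P=[t(48,178,.05),t(608,55,.05),t(667,328,.05)];Q=[s(335,50,.05),s(552,405,.05),s(245,470,.05),s(65,88,.05)]
for n,R in(('top',P),('side',Q)):
  print(n,*[r[:2].round(4) for r in R],[np.linalg.norm(R[i+1]-R[i]).round(4) for i in range(len(R)-1)])
for R in (P,Q):
  d=R[0]-R[1]; print('yaw',np.arctan2(-d[0],d[1]))
print('guards',t(543,236,.056),s(332,362,.056))
print('guard corners side',*[s(*p,.056).round(4) for p in((268,403),(418,375),(250,345),(385,318))])
print('guard corners top',*[t(*p,.056).round(4) for p in((488,183),(572,165),(600,290),(518,305))])
E
```

```text
top [0.6144 0.2396] [ 0.6728 -0.0035] [ 0.5536 -0.0316] [np.float64(0.25), np.float64(0.1224)]
side [0.6175 0.2324] [ 0.6723 -0.0028] [ 0.5562 -0.0325] [0.4982 0.2073] [np.float64(0.2416), np.float64(0.1199), np.float64(0.2468)]
yaw 0.23547377853333673
yaw 0.229234979578987
guards [0.59195416 0.02263363 0.056     ] [0.59253202 0.01778915 0.056     ]
guard corners side [ 0.5667 -0.0039  0.056 ] [0.6236 0.0092 0.056 ] [0.5628 0.0287 0.056 ] [0.6154 0.0423 0.056 ]
guard corners top [0.6146 0.047  0.056 ] [0.6231 0.0108 0.056 ] [ 0.569  -0.0025  0.056 ] [0.5618 0.0327 0.056 ]
```

Wheel top comes out at about (0.592, 0.0205, 0.060) and the lamp yaw at about 0.235. Both views agree, and the base measures 250 x 120 mm. I'll move over it with the fingers shut.

Call:
{"op": "move_arm", "data": {
  "steps": [
    [0, 0, 0, 0, 0, 0.062, -1],
    [0.04, -0.04, 0, 0, 0, 0, -1],
    [0.04, -0.04, 0, 0, 0, 0, -1],
    [0.04, -0.04, 0, 0, 0, 0, -1],
    [0.04, -0.04, 0, 0, 0, 0, -1],
    [0.04, -0.04, 0, 0, 0, 0, -1],
    [0.04, -0.04, 0, 0, 0, 0, -1],
    [0.04, -0.04, 0, 0, 0, 0, -1],
    [0.04, -0.04, 0, 0, 0, 0, -1],
    [0.04, -0.04, 0, 0, 0, 0, -1],
    [0.04, -0.04, 0, 0, 0, 0, -1],
    [0.04, -0.04, 0, 0, 0, 0, -1]
  ],
  "newtons": 20
}}

```text
t: 1.6
eef_pos: [0.5162, -0.0899, 0.2312]
tool_rot: [0.0, 0.993, 0.117, -0.0]
force: [1.5, -0.4, 0.7]
width: -0.0001
finger_force: 0.0
```

Call:
{"op": "move_arm", "data": {
  "steps": [
    [0.031, -0.03, 0, 0, 0, 0, -1],
    [0.031, -0.03, 0, 0, 0, 0, -1],
    [0.031, -0.03, 0, 0, 0, 0, -1],
    [0, 0, 0.05, 0, 0, 0, -1],
    [0, 0, 0.05, 0, 0, 0, -1],
    [0, 0, 0.04, 0, 0, 0, -1],
    [0, 0, 0.011, 0, 0, 0, -1],
    [0, 0, 0, 0, 0, 0, -1],
    [0, 0, 0, 0, 0, 0, -1]
  ]
}}

```text
t: 2.72
eef_pos: [0.5867, 0.0181, 0.0822]
tool_rot: [0.0, 0.993, 0.117, 0.002]
force: [0.4, -0.4, 0.5]
width: -0.0
finger_force: 0.0
```

```bash
python3 - <<'E'
from h import *
s=read_state();print(s['eef_pos'],s['tool_rot'],s['force'])
a=snap('top','t1.png');b=snap('side','s1.png')
w=[.592,.0205,.06]
print(proj(a,w),proj(b,w),proj(a,s['eef_pos']),proj(b,s['eef_pos']))
A=cv2.imread('pics/t1.png')[165:245,220:290];B=cv2.imread('pics/s1.png')[205:285,260:340]
f=lambda i:cv2.resize(i,(int(i.shape[1]*5),int(i.shape[0]*5)),interpolation=2)
cv2.imwrite('pics/c1.png',np.hstack([f(A),f(B)]))
E
```

```text
[0.58667117 0.01812291 0.08215591] [1.28585125e-04 9.93119513e-01 1.17095370e-01 1.51377652e-03] [ 0.38055075 -0.42191132  0.50669887]
[262.78699205 198.11100387] [301.7645801  254.43927511] [263.19715704 198.93639457] [300.24172096 248.5066207 ]
```

View pics/c1.png

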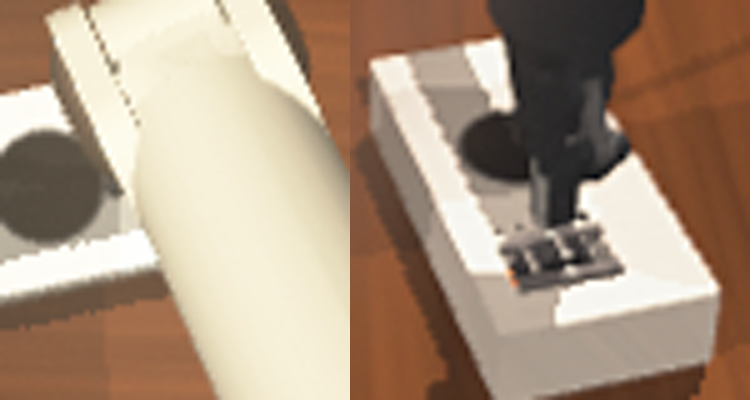

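The side view shows the shut fingertip at about (555,222) in the crop, above the wheel and centred between the guards. The ticks are unchanged. I'll descend to contact.

Call:
{"op": "move_arm", "data": {
  "steps": [
    [0, 0, 0.01, 0, 0, 0, -1],
    [0, 0, 0.007, 0, 0, 0, -1],
    [0, 0, 0.002, 0, 0, 0, -1],
    [0, 0, 0.001, 0, 0, 0, -1],
    [0, 0, 0, 0, 0, 0, -1],
    [0, 0, 0, 0, 0, 0, -1]
  ]
}}

```text
t: 3.58
eef_pos: [0.5854, 0.018, 0.0605]
tool_rot: [-0.0, 0.993, 0.117, 0.0]
force: [0.1, 0.1, 0.2]
width: -0.0001
finger_force: 0.0
```

Call:
{"op": "move_arm", "data": {
  "steps": [
    [0, 0, 0.001, 0, 0, 0, -1],
    [0, 0, 0.001, 0, 0, 0, -1],
    [0, 0, 0, 0, 0, 0, -1],
    [0, 0, 0, 0, 0, 0, -1]
  ]
}}

```text
t: 4.08
eef_pos: [0.5857, 0.018, 0.0589]
tool_rot: [0.0, 0.993, 0.117, 0.001]
force: [-1.3, 1.2, 5.6]
width: -0.0003
finger_force: 2.7
```

There's contact at about 5.6 N. First stroke:

Call:
{"op": "move_arm", "data": {
  "steps": [
    [0.002, 0, 0, 0, 0, 0, -1],
    [0.002, 0, 0, 0, 0, 0, -1],
    [0.002, 0, 0, 0, 0, 0, -1],
    [0.002, 0, 0, 0, 0, 0, -1]
  ]
}}

```text
t: 4.58
eef_pos: [0.5937, 0.0199, 0.059]
tool_rot: [0.0, 0.993, 0.117, 0.001]
force: [0.4, 0.0, 5.6]
width: 0.0003
finger_force: 2.7
```

Call:
{"op": "move_arm", "data": {
  "steps": [
    [0.002, 0, 0, 0, 0, 0, -1],
    [0.002, 0, 0, 0, 0, 0, -1],
    [0.001, 0, 0, 0, 0, 0, -1],
    [0, 0, 0, 0, 0, 0, -1],
    [0, 0, -0.01, 0, 0, 0, -1],
    [-0.003, 0, -0.02, 0, 0, 0, -1],
    [-0.01, 0, 0, 0, 0, 0, -1],
    [0, 0, 0, 0, 0, 0, -1],
    [0, 0, 0, 0, 0, 0, -1]
  ]
}}

```text
t: 5.7
eef_pos: [0.5847, 0.0175, 0.088]
tool_rot: [0.0, 0.993, 0.117, -0.0]
force: [0.2, 0.6, 0.1]
width: 0.0
finger_force: 0.0
```

```bash
python3 - <<'E'
from h import *
s=read_state();print(s['t'],s['eef_pos'],s['force'])
b=snap('side','s2.png')
f=lambda n:cv2.resize(cv2.imread(n)[230:280,270:335],None,fx=6,fy=6,interpolation=2)
cv2.imwrite('pics/c2.png',np.hstack([f('pics/s1.png'),f('pics/s2.png')]))
E
```

```text
5.7 [0.58473161 0.01753896 0.08802233] [0.20826615 0.63004402 0.11697693]
```

View pics/c2.png

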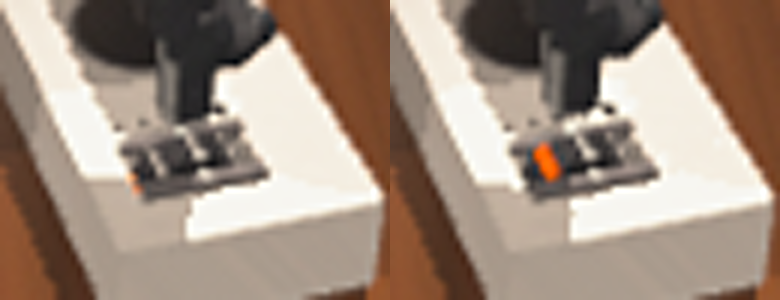

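The orange stripe moved up exactly one click. It is now at (545,162), where the near white tick was, so one more click is needed. I'll repeat the same stroke.

Call:
{"op": "move_arm", "data": {
  "steps": [
    [0, 0, 0.02, 0, 0, 0, -1],
    [0, 0, 0.007, 0, 0, 0, -1],
    [0, 0, 0.002, 0, 0, 0, -1],
    [0, 0, 0.001, 0, 0, 0, -1],
    [0, 0, 0, 0, 0, 0, -1],
    [0, 0, 0, 0, 0, 0, -1],
    [0, 0, 0, 0, 0, 0, -1]
  ]
}}

```text
t: 6.62
eef_pos: [0.5854, 0.018, 0.0587]
tool_rot: [0.0, 0.993, 0.117, 0.0]
force: [-2.2, -0.9, 5.2]
width: 0.0002
finger_force: 2.9
```

Call:
{"op": "move_arm", "data": {
  "steps": [
    [0.002, 0, 0, 0, 0, 0, -1],
    [0.002, 0, 0, 0, 0, 0, -1],
    [0.002, 0, 0, 0, 0, 0, -1],
    [0.002, 0, 0, 0, 0, 0, -1],
    [0.002, 0, 0, 0, 0, 0, -1],
    [0.002, 0, 0, 0, 0, 0, -1],
    [0.001, 0, 0, 0, 0, 0, -1],
    [0, 0, 0, 0, 0, 0, -1],
    [0, 0, -0.01, 0, 0, 0, -1],
    [-0.003, 0, -0.03, 0, 0, 0, -1],
    [-0.01, 0, -0.03, 0, 0, 0, -1],
    [0, 0, 0, 0, 0, 0, -1]
  ]
}}

```text
t: 8.12
eef_pos: [0.5859, 0.0179, 0.1305]
tool_rot: [0.0, 0.993, 0.117, 0.001]
force: [0.2, 1.1, -0.2]
width: -0.0003
finger_force: 0.0
```

```bash
python3 - <<'E'
from h import *
s=read_state();print(s['t'],s['eef_pos'],s['force'])
b=snap('side','s3.png')
f=lambda n:cv2.resize(cv2.imread(n)[230:280,270:335],None,fx=6,fy=6,interpolation=2)
cv2.imwrite('pics/c3.png',np.hstack([f('pics/s2.png'),f('pics/s3.png')]))
E
```

```text
8.125 [0.58588337 0.01791282 0.1304755 ] [ 0.24563201  1.07723878 -0.18921283]
```

View pics/c3.png

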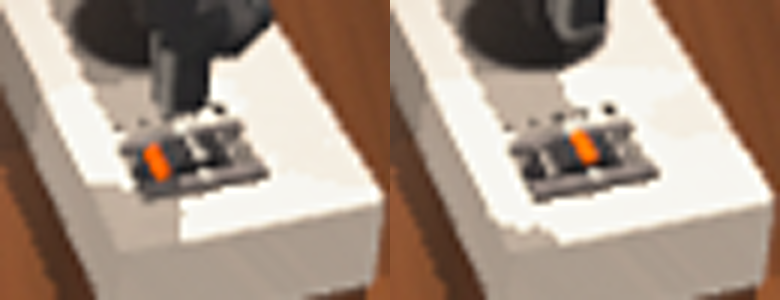

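The stripe is now at (585,147), on the index line where the middle tick used to be, and the finger is clear of the lamp. I'll hand the job in.

```bash
python3 -c "
from bench import *
print(close_job())"
```

```text
the job is handed in; nothing more can be done
None
```

I stroked the thumbwheel two clicks away from the user; the last side picture shows its orange stripe in line with the index marks. The finger was lifted clear, nothing on the turntable was touched, and the job is handed in (no verdict came back).

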